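Find the sound dropper by its teat and refit the bottle

TASK

The three droppers in the wooden rack look alike, but their rubber teats have aged: one has gone hard, one limp, and one is still sound, pushing back in between. Squeeze the teats straight down by about 5 mm where they stand, holding each squeeze a moment and never pressing with more than 20 N, until you have felt the sound one; then take that dropper by its white collar, push it fully home in the neck of the open amber bottle, and squeeze its teat by about 5 mm once more to prove it there. Leave the other two standing in the rack, the bottle upright and the things around undisturbed.

Things in the scene. Friction and masses are not known exactly. Their poses are not given: they have to be found in the camera images.
- rack: fixed hardwood block, 54 x 208 x 66 mm high, origin at the centre of its underside on the bench; its y axis runs along the row of three 23 mm holes, which lie at y = -66, 0 and +66 mm. A dropper hangs in each hole with its collar resting on the block's top (66 mm up), its teat pointing up.
- bottle_mouth (a point): centre of the mouth, at the top of the black neck ring, of the open amber dropping bottle (loose, 0.25 kg, 54 mm wide, 84 mm high, neck ring 37 mm across, bore 24 mm; the only bottle with an open mouth). Four sprung rubber pads inside the neck, 5 mm below the mouth, leave 16 mm between them: the dropper's tube passes freely, its plug must be pushed through them with about 4 to 8 N and then snaps in.
- bottle: the same bottle, origin at the centre of its underside, z axis up.
- pipette_a_collar (a point): one of three droppers alike to the eye (42 g, loose), this point at the centre of its ribbed white collar (30 mm across, 18 mm high), the place to hold it. z axis points up to the teat. Below the collar's underside (9 mm below this point) come a plug 19 mm long, 19 mm across at its bead, tapering to 11 mm at its foot, and a glass tube 7 mm across; the tube's tip is 60 mm below the collar's underside. The rubber teat stands 22.5 mm above the collar's top.
- teat_a_top (a point): top of that dropper's rubber teat (20 mm across, domed, 31.5 mm above the collar's centre while unsqueezed). Pressed straight down it gives like a spring, up to 10 mm, and comes back. Squeezed by 5 mm a limp teat pushes back with about 1.8 N, a sound one with about 5 N, a hardened one with about 13.5 N.
- teat_a: that same teat; its origin is the centre of the collar's underside when unsqueezed and goes down with the squeeze.
- pipette_b_collar (a point): one of three droppers alike to the eye (42 g, loose), this point at the centre of its ribbed white collar (30 mm across, 18 mm high), the place to hold it. z axis points up to the teat. Below the collar's underside (9 mm below this point) come a plug 19 mm long, 19 mm across at its bead, tapering to 11 mm at its foot, and a glass tube 7 mm across; the tube's tip is 60 mm below the collar's underside. The rubber teat stands 22.5 mm above the collar's top.
- teat_b_top (a point): top of that dropper's rubber teat (20 mm across, domed, 31.5 mm above the collar's centre while unsqueezed). Pressed straight down it gives like a spring, up to 10 mm, and comes back. Squeezed by 5 mm a limp teat pushes back with about 1.8 N, a sound one with about 5 N, a hardened one with about 13.5 N.
- teat_b: that same teat; its origin is the centre of the collar's underside when unsqueezed and goes down with the squeeze.
- pipette_c_collar (a point): one of three droppers alike to the eye (42 g, loose), this point at the centre of its ribbed white collar (30 mm across, 18 mm high), the place to hold it. z axis points up to the teat. Below the collar's underside (9 mm below this point) come a plug 19 mm long, 19 mm across at its bead, tapering to 11 mm at its foot, and a glass tube 7 mm across; the tube's tip is 60 mm below the collar's underside. The rubber teat stands 22.5 mm above the collar's top.
- teat_c_top (a point): top of that dropper's rubber teat (20 mm across, domed, 31.5 mm above the collar's centre while unsqueezed). Pressed straight down it gives like a spring, up to 10 mm, and comes back. Squeezed by 5 mm a limp teat pushes back with about 1.8 N, a sound one with about 5 N, a hardened one with about 13.5 N.
- teat_c: that same teat; its origin is the centre of the collar's underside when unsqueezed and goes down with the squeeze.
- amber_dropper: closed amber dropper bottle with a white nozzle, 34 mm across, 78 mm high, origin at the centre of its underside; a bystander to leave alone.
- red_dropper: closed white dropper bottle with a red nozzle, 34 mm across, 78 mm high, origin at the centre of its underside; a bystander to leave alone.
- dish: covered petri dish, 65 mm across, 14 mm high, origin at the centre of its underside; a bystander to leave alone.
- tube_stand: small wooden block with stoppered test tubes, 36 x 95 x 95 mm, origin at the centre of its underside; a bystander to leave alone.
There are look-alikes about, which are no part of the job. What is shaped like the part that bears pipette_b_collar but blue or yellow is not meant. What is shaped like the part that bears pipette_c_collar but blue is not meant.

How it is judged (in metres and radians):
On the way, in this order (a step that is already met when the one before it is completed fails the run):
1. in the rack, the sound teat is squeezed by about 5 mm (3 to 7 mm) and pushes back as a sound one does (2.75 to 7.6 N) (((z of teat_a_top in the frame of pipette_a_collar between 0.0245 and 0.0285 m and contact force between anything else and teat_a between 2.75 and 7.6 N and distance of pipette_a_collar from where it was at the start of the episode below 0.012 m and angle between pipette_a_collar's own z axis and vertical below 0.15 rad) or (z of teat_b_top in the frame of pipette_b_collar between 0.0245 and 0.0285 m and contact force between anything else and teat_b between 2.75 and 7.6 N and distance of pipette_b_collar from where it was at the start of the episode below 0.012 m and angle between pipette_b_collar's own z axis and vertical below 0.15 rad) or (z of teat_c_top in the frame of pipette_c_collar between 0.0245 and 0.0285 m and contact force between anything else and teat_c between 2.75 and 7.6 N and distance of pipette_c_collar from where it was at the start of the episode below 0.012 m and angle between pipette_c_collar's own z axis and vertical below 0.15 rad))), for 0.1 s.
2. that dropper is fully home in the bottle and its teat, squeezed by about 5 mm (3 to 7 mm) there, pushes back as a sound one does (2.75 to 7.6 N) (((z of teat_a_top in the frame of pipette_a_collar between 0.0245 and 0.0285 m and contact force between anything else and teat_a between 2.75 and 7.6 N and horizontal distance between pipette_a_collar and bottle_mouth below 0.004 m and z of pipette_a_collar in the frame of bottle_mouth between 0.0065 and 0.0115 m and angle between the z axis of pipette_a_collar and the z axis of bottle_mouth, either way round below 0.1 rad) or (z of teat_b_top in the frame of pipette_b_collar between 0.0245 and 0.0285 m and contact force between anything else and teat_b between 2.75 and 7.6 N and horizontal distance between pipette_b_collar and bottle_mouth below 0.004 m and z of pipette_b_collar in the frame of bottle_mouth between 0.0065 and 0.0115 m and angle between the z axis of pipette_b_collar and the z axis of bottle_mouth, either way round below 0.1 rad) or (z of teat_c_top in the frame of pipette_c_collar between 0.0245 and 0.0285 m and contact force between anything else and teat_c between 2.75 and 7.6 N and horizontal distance between pipette_c_collar and bottle_mouth below 0.004 m and z of pipette_c_collar in the frame of bottle_mouth between 0.0065 and 0.0115 m and angle between the z axis of pipette_c_collar and the z axis of bottle_mouth, either way round below 0.1 rad))), for 0.1 s.
At the end, for the whole second after the job is handed in: the sound dropper sits in the amber bottle's neck with its collar down on the mouth (within 2.5 mm), centred within 4 mm and in line with the bottle within 0.1 rad; the bottle stands upright on the bench at rest; the other two droppers stand upright in the rack within 12 mm of where they started (((horizontal distance between pipette_a_collar and bottle_mouth below 0.004 m and z of pipette_a_collar in the frame of bottle_mouth between 0.0065 and 0.0115 m and angle between the z axis of pipette_a_collar and the z axis of bottle_mouth, either way round below 0.1 rad and distance of each of pipette_b_collar, pipette_c_collar from where it was at the start of the episode below 0.012 m and angle between each of pipette_b_collar, pipette_c_collar's own z axis and vertical below 0.15 rad) or (horizontal distance between pipette_b_collar and bottle_mouth below 0.004 m and z of pipette_b_collar in the frame of bottle_mouth between 0.0065 and 0.0115 m and angle between the z axis of pipette_b_collar and the z axis of bottle_mouth, either way round below 0.1 rad and distance of each of pipette_a_collar, pipette_c_collar from where it was at the start of the episode below 0.012 m and angle between each of pipette_a_collar, pipette_c_collar's own z axis and vertical below 0.15 rad) or (horizontal distance between pipette_c_collar and bottle_mouth below 0.004 m and z of pipette_c_collar in the frame of bottle_mouth between 0.0065 and 0.0115 m and angle between the z axis of pipette_c_collar and the z axis of bottle_mouth, either way round below 0.1 rad and distance of each of pipette_a_collar, pipette_b_collar from where it was at the start of the episode below 0.012 m and angle between each of pipette_a_collar, pipette_b_collar's own z axis and vertical below 0.15 rad)) and angle between bottle's own z axis and vertical below 0.08 rad and height (world z) of bottle below 0.005 m and linear speed of bottle below 0.02 m/s); the robot touches nothing.
It fails at once if a teat is pressed with more than 20 N (contact force between anything else and teat_a above 20 N or contact force between anything else and teat_b above 20 N or contact force between anything else and teat_c above 20 N).
It fails at once if the bottle is tipped by more than 0.35 rad (angle between bottle's own z axis and vertical above 0.35 rad).
It fails at once if a bystander is moved by more than 30 mm (distance of any of amber_dropper, red_dropper, dish, tube_stand from where it was at the start of the episode above 0.03 m).
It also fails if it takes over 69 s, if anything falls off the work surface, if the arm or the gripper's body presses on something with over 40 N, if the wrist force passes 120 N, or if a joint passes its speed limit or range.

ROBOT

A 6-joint arm with a two-finger parallel gripper is mounted at the origin on the work surface; the furniture and walls round the work are solid. World frame = base frame: x ahead of the robot, y to its left, z up, the work surface at z = 0. Lengths are in m, angles in degrees, forces in N, time in s.
With the tool pointing down it reaches from about 0.3 to 0.75 m from the base axis. Payload 8.5 kg.
Tool frame: the origin (TCP) lies on the mounting face of the last link; the fingertips stand 173 mm ahead of it and the grasp point (between the pads) lies 155 mm ahead of it (env.tips_ahead is the distance from the TCP to the fingertips, in m); z points along the fingers, x is the direction in which the jaws open and shut, and the axes are right-handed (so a half turn about z gives the same grasp; the last joint's range is limited). The gripper opens to 85 mm and grips with 20 to 120 N. Pads are 22 mm wide; open, the fingers measure 114 mm over their backs; the gripper's body (76 mm by 85 mm) begins 54 mm behind the grasp point. The pads swing forward as they close: fully open they stand 13 mm farther back than shut.
Start: joints at [65.014, 21.807, 74.336, -0, 83.858, -12.336], TCP at [0.12, 0.537, 0.405] pointing down, gripper open.
Joint ranges: [-178.18, 178.18], [-50.72, 133.34], [12.68, 142.11], [-81.47, 261.47], [9.98, 163.14], [-165.26, 165.26]. Speed limits (degrees/s): [136.94, 136.94, 180, 180, 180, 180].

INTERFACE

Orientations are given as a 3x3 rotation matrix whose columns are the frame's x, y, z axes.
In Python, from rig import env gives the robot as it stands. The module is installed in compiled form; this text tells all that it offers.
- The arm moves only by the tool step_arm, never from a script. Its argument "increments" is a list of rows, each an object of numbers: "x", "y", "z": the shift along the tool's x, y, z in cm; "wx", "wy", "wz": the turn, a rotation vector about the tool's x, y, z in rad; "gripper": the finger opening in cm, from 0 to 8.54. A call has 1 to 20 rows; each row shifts and turns the commanded pose from where the row before left it, along the tool's axes as they then stand; what a row does not reach is not made up. A row lasts 1/10 s, in which the tool goes at most 50 mm and 8.59 degrees, less where a joint would pass 70% of its speed; a pose out of reach is approached as far as the arm can. A call with a gripper value outside its range is refused whole. The fingers move at their own pace and stop on an object; "newtons" is the grip in N (left out, the last holds). Time passes only in rows, so rows that do not move let the fingers close. It gives the time, the measured TCP pose, the force and the opening at its end, in the units of the state.
- env.observe(): the state, without advancing time (a new reading comes with each control period).
- env.get_image(name): name is "scene" or "top" or "wrist"; returns a dict with "color" (400x640x3 uint8, blue, green, red), "camera_matrix" (3x3 intrinsics, pixels), "distortion" ([k1, k2, p1, p2, k3] as OpenCV has them; the pictures are not rectified), "rvec" (rotation vector, rad) and "tvec" (3), from world to camera coordinates, as OpenCV has them. Camera axes: x right, y down, z forward; pixel columns grow to the right and rows downward; lengths in m; the calibration is good to about 2 mm. A picture is of the moment at which its call begins. There is no depth.
- env.close_job(): hands the job in, once; it reports no verdict.
The state is a dict: "time_s": time; "q": joint angles; "qvel": joint speeds; "joint_efforts": joint torques, N m; "position": TCP position; "tool_rot": TCP orientation; "ft_force": force on the tool from outside, world axes, zero at the start; "wrist_torque": the same for the moment, N m; "grip_width": finger opening in m.
Only numpy, scipy, OpenCV 4.12 (cv2) and the standard library are available. Lean on these libraries where they do the work, as an engineer would, in place of code of your own. Each camera call takes 0.05 s, during which the arm holds its last target. There are 200 camera calls.

## Working session

There is one attempt and no reset: what is moved stays moved. The work goes in short steps, Python scripts to look and compute and a tool call to move; the robot and the scene stay as the last step left them, time stands still between calls to the robot, and variables do not carry over. Pictures are saved under pics/ and viewed, about 8 in all and at most 12, crops included, and the job is handed in when it is done.

Besides the shell and the picture viewer there is one more tool, called by a JSON object that holds its "api" and its "payload", one argument or row to a line. step_arm: Moves the arm, as the interface text tells. Its arguments: {"type":"object","properties":{"increments":{"type":"array"},"newtons":{"type":"number"}},"required":["increments"]}

```bash
mkdir -p pics; cat > h.py <<'E'
import numpy as np, cv2
from rig import env
def cam(n):
    d=env.get_image(n); R=cv2.Rodrigues(np.array(d['rvec'],float))[0]; return d,R
def ray(d,uv):
    R=cv2.Rodrigues(np.array(d['rvec'],float))[0]; t=np.array(d['tvec'],float).ravel()
    p=cv2.undistortPoints(np.array([[uv]],float),np.array(d['camera_matrix'],float),np.array(d['distortion'],float))[0,0]
    return -R.T@t, R.T@np.array([p[0],p[1],1])
def atz(d,uv,z):
    o,v=ray(d,uv); return o+v*(z-o[2])/v[2]
def proj(d,P):
    return cv2.projectPoints(np.array(P,float).reshape(-1,3),np.array(d['rvec'],float),np.array(d['tvec'],float),np.array(d['camera_matrix'],float),np.array(d['distortion'],float))[0].reshape(-1,2)
def tri(*a):
    A=np.zeros((3,3));b=np.zeros(3)
    for d,uv in a:
        o,v=ray(d,uv); v/=np.linalg.norm(v); M=np.eye(3)-np.outer(v,v); A+=M;b+=M@o
    return np.linalg.solve(A,b)
E
python3 - <<'E'
from h import *
import pickle
D={}
for n in('scene','top'):
    d,R=cam(n);D[n]=d;cv2.imwrite(f'pics/{n}0.png',d['color']);print(n,(-R.T@np.array(d['tvec']).ravel()).round(3))
pickle.dump(D,open('d0.pkl','wb'))
s=env.observe();print(s['position'],s['tool_rot'],s['grip_width'],s['ft_force'],s['time_s'])
E
```

```text
scene [-0.154 -0.467  0.822]
top [0.452 0.004 1.035]
[0.12043453 0.53662123 0.40414846] [[ 2.18993698e-01  9.75726110e-01 -5.63649863e-04]
 [ 9.75725373e-01 -2.18994244e-01 -1.23167149e-03]
 [-1.32521011e-03 -2.80239177e-04 -9.99999083e-01]] 0.08546477960560674 [ 0.19987863 -0.41254143  0.92125897] 0.1
```

View pics/scene0.png

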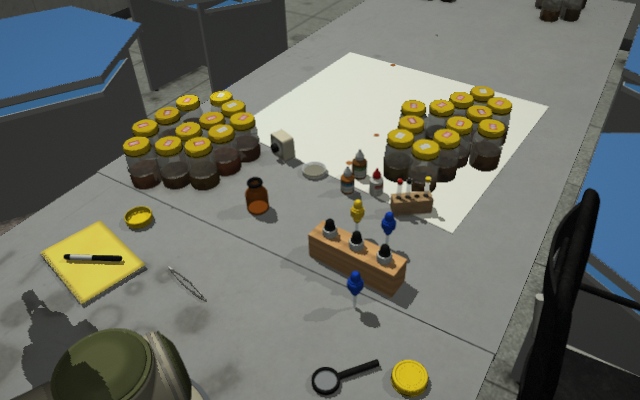

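View pics/top0.png

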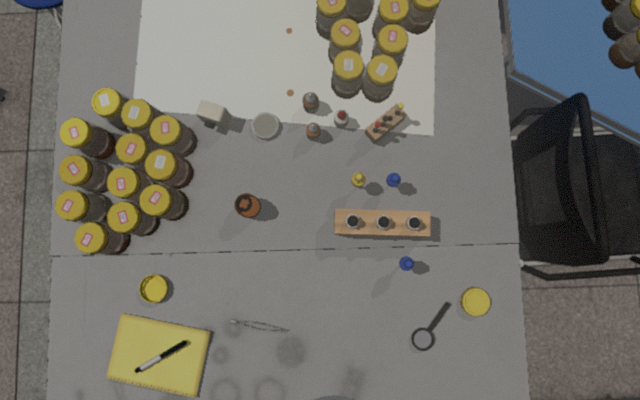

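The scene view shows three white-collared, black-teated droppers in the rack at (330,228), (356,240) and (384,254). In the top view they are at (352,220), (383,222) and (414,222). The blue and yellow dropper-like things at top (359,179), (393,180) and (406,263) stand outside the rack, so they are look-alikes. The only bottle with an open mouth is at scene (257,195), top (247,205). I'll confirm this in one enlarged crop.

```bash
python3 - <<'E'
from h import *
import pickle
D=pickle.load(open('d0.pkl','rb'))
a=cv2.resize(D['top']['color'][160:250,225:440],None,fx=3.7,fy=3.7,interpolation=cv2.INTER_CUBIC)
s=D['scene']['color']
b=cv2.resize(s[210:300,300:415],None,fx=2.6,fy=2.6,interpolation=cv2.INTER_CUBIC)
c=cv2.resize(s[165:225,230:290],None,fx=3.9,fy=3.9,interpolation=cv2.INTER_CUBIC)
h=min(b.shape[0],c.shape[0]); r=np.hstack([b[:h],c[:h]])
o=np.zeros((a.shape[0]+h,max(a.shape[1],r.shape[1]),3),np.uint8);o[:a.shape[0],:a.shape[1]]=a;o[a.shape[0]:,:r.shape[1]]=r
cv2.imwrite('pics/crop1.png',o);print(o.shape)
t=D['top']
for uv in[(352,220),(383,221.5),(414,222.5)]:print(atz(t,uv,.10).round(4))
print(atz(t,(245,204),.084).round(4), [atz(t,p,.066).round(3) for p in[(335,211),(431,212),(430,237),(334,234)]])
for n,uv in dict(yel=(359,179),blu=(393,180),blu2=(406,263)).items(): print(n,atz(t,uv,.08).round(3))
E
```

```text
(567, 796, 3)
[ 0.5071 -0.0534  0.1   ]
[ 0.5019 -0.1184  0.1   ]
[ 0.4978 -0.1835  0.1   ]
[0.5494 0.1747 0.084 ] [array([ 0.53 , -0.019,  0.066]), array([ 0.521, -0.229,  0.066]), array([ 0.467, -0.223,  0.066]), array([ 0.48 , -0.015,  0.066])]
yel [ 0.597 -0.073  0.08 ]
blu [ 0.592 -0.147  0.08 ]
blu2 [ 0.413 -0.166  0.08 ]
```

View pics/crop1.png

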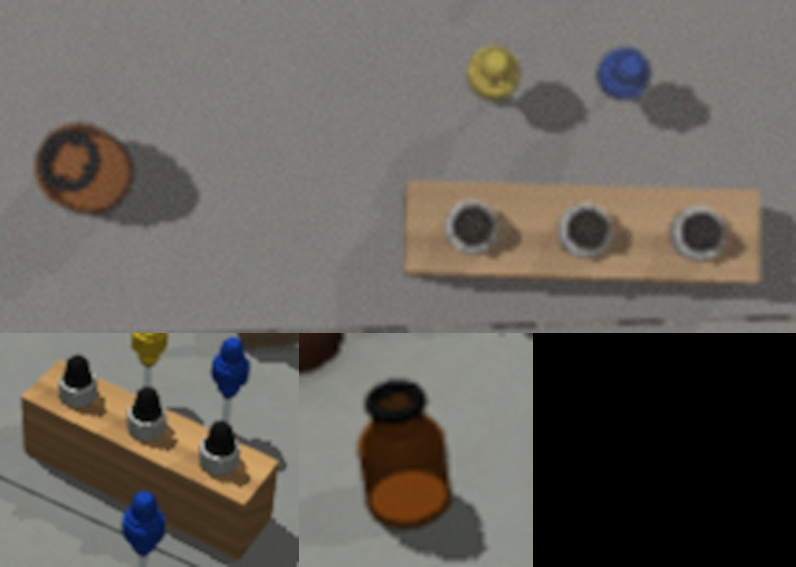

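The crop confirms it: the three white/black droppers hang in the rack, the blue and yellow ones stand free, and the amber bottle has a clear open mouth. Next I'll move above the middle dropper with the jaws shut.

{"api": "step_arm", "payload": {
  "increments": [
    {"x": -3.09,"y": 2.865,"gripper": 0},
    {"x": -3.09,"y": 2.865},
    {"x": -3.09,"y": 2.865},
    {"x": -3.09,"y": 2.865},
    {"x": -3.09,"y": 2.865},
    {"x": -3.09,"y": 2.865},
    {"x": -3.09,"y": 2.865},
    {"x": -3.09,"y": 2.865},
    {"x": -3.09,"y": 2.865},
    {"x": -3.09,"y": 2.865},
    {"x": -3.09,"y": 2.865},
    {"x": -3.09,"y": 2.865},
    {"x": -3.09,"y": 2.865},
    {"x": -3.09,"y": 2.865},
    {"x": -3.09,"y": 2.865},
    {"x": -3.09,"y": 2.865},
    {"x": -3.09,"y": 2.865},
    {"x": -3.09,"y": 2.865}
  ]
}}

```text
invalid input at $.increments[0]: expected keys x, y, z, wx, wy, wz, gripper
```

{"api": "step_arm", "payload": {
  "increments": [
    {"wz": 0.142},
    {"wz": 0.142},
    {"wz": 0.142},
    {"wz": 0.142},
    {"wz": 0.142},
    {"wz": 0.142},
    {"wz": 0.142},
    {"wz": 0.142},
    {"wz": 0.142},
    {"wz": 0.142},
    {},
    {}
  ]
}}

```text
invalid input at $.increments[0]: expected keys x, y, z, wx, wy, wz, gripper
```

```bash
python3 - <<'E'
from h import *
import pickle
d,R=cam('wrist');cv2.imwrite('pics/w1.png',d['color']);pickle.dump(d,open('w1.pkl','wb'))
s=env.observe();print(s['position'],s['tool_rot'],s['grip_width'],s['ft_force'],s['time_s'],s['q'])
C=-R.T@np.array(d['tvec']).ravel();print(C,R.T[:,2])
E
```

```text
[0.12043168 0.53662669 0.40426886] [[ 2.18985332e-01  9.75728033e-01 -4.78750300e-04]
 [ 9.75727619e-01 -2.18985699e-01 -9.37055417e-04]
 [-1.01915071e-03 -2.61928498e-04 -9.99999446e-01]] 0.0857138965126735 [0.12891283 0.33515471 1.07453479] 0.15 [ 6.50145957e+01  2.18330127e+01  7.43707541e+01  2.19824536e-03
  8.38564843e+01 -1.23361827e+01]
[0.05425281 0.55000926 0.37287291] [ 0.25624734 -0.05874056 -0.96482478]
```

View pics/w1.png

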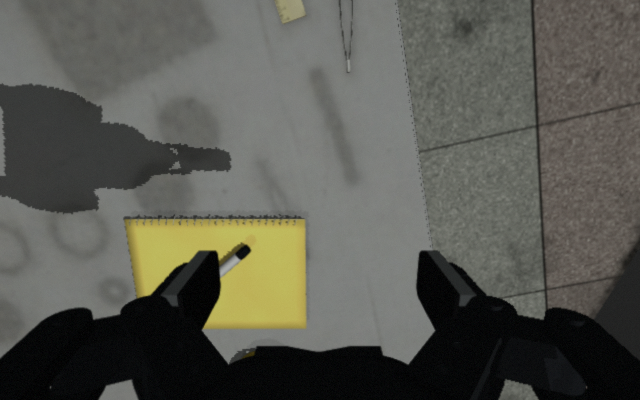

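Every row needs all its keys, so nothing moved. The wrist view shows the notebook below, with the open fingers at (210,260) and (425,260). I'll resend with full rows.

{"api": "step_arm", "payload": {
  "increments": [
    {"x": -3.09,"y": 2.865,"z": 0,"wx": 0,"wy": 0,"wz": 0,"gripper": 0},
    {"x": -3.09,"y": 2.865,"z": 0,"wx": 0,"wy": 0,"wz": 0,"gripper": 0},
    {"x": -3.09,"y": 2.865,"z": 0,"wx": 0,"wy": 0,"wz": 0,"gripper": 0},
    {"x": -3.09,"y": 2.865,"z": 0,"wx": 0,"wy": 0,"wz": 0,"gripper": 0},
    {"x": -3.09,"y": 2.865,"z": 0,"wx": 0,"wy": 0,"wz": 0,"gripper": 0},
    {"x": -3.09,"y": 2.865,"z": 0,"wx": 0,"wy": 0,"wz": 0,"gripper": 0},
    {"x": -3.09,"y": 2.865,"z": 0,"wx": 0,"wy": 0,"wz": 0,"gripper": 0},
    {"x": -3.09,"y": 2.865,"z": 0,"wx": 0,"wy": 0,"wz": 0,"gripper": 0},
    {"x": -3.09,"y": 2.865,"z": 0,"wx": 0,"wy": 0,"wz": 0,"gripper": 0},
    {"x": -3.09,"y": 2.865,"z": 0,"wx": 0,"wy": 0,"wz": 0,"gripper": 0},
    {"x": -3.09,"y": 2.865,"z": 0,"wx": 0,"wy": 0,"wz": 0,"gripper": 0},
    {"x": -3.09,"y": 2.865,"z": 0,"wx": 0,"wy": 0,"wz": 0,"gripper": 0},
    {"x": -3.09,"y": 2.865,"z": 0,"wx": 0,"wy": 0,"wz": 0,"gripper": 0},
    {"x": -3.09,"y": 2.865,"z": 0,"wx": 0,"wy": 0,"wz": 0,"gripper": 0},
    {"x": -3.09,"y": 2.865,"z": 0,"wx": 0,"wy": 0,"wz": 0,"gripper": 0},
    {"x": -3.09,"y": 2.865,"z": 0,"wx": 0,"wy": 0,"wz": 0,"gripper": 0},
    {"x": -3.09,"y": 2.865,"z": 0,"wx": 0,"wy": 0,"wz": 0,"gripper": 0},
    {"x": -3.09,"y": 2.865,"z": 0,"wx": 0,"wy": 0,"wz": 0,"gripper": 0}
  ]
}}

```text
time_s: 1.95
position: [0.5024, -0.1207, 0.4045]
tool_rot: [[0.219, 0.976, -0.0], [0.976, -0.219, 0.0], [0.0, -0.0, -1.0]]
ft_force: [0.3, 1.0, -0.6]
grip_width: -0.0001
```

{"api": "step_arm", "payload": {
  "increments": [
    {"x": 0,"y": 0,"z": 0,"wx": 0,"wy": 0,"wz": 0.142,"gripper": 0},
    {"x": 0,"y": 0,"z": 0,"wx": 0,"wy": 0,"wz": 0.142,"gripper": 0},
    {"x": 0,"y": 0,"z": 0,"wx": 0,"wy": 0,"wz": 0.142,"gripper": 0},
    {"x": 0,"y": 0,"z": 0,"wx": 0,"wy": 0,"wz": 0.142,"gripper": 0},
    {"x": 0,"y": 0,"z": 0,"wx": 0,"wy": 0,"wz": 0.142,"gripper": 0},
    {"x": 0,"y": 0,"z": 0,"wx": 0,"wy": 0,"wz": 0.142,"gripper": 0},
    {"x": 0,"y": 0,"z": 0,"wx": 0,"wy": 0,"wz": 0.142,"gripper": 0},
    {"x": 0,"y": 0,"z": 0,"wx": 0,"wy": 0,"wz": 0.142,"gripper": 0},
    {"x": 0,"y": 0,"z": 0,"wx": 0,"wy": 0,"wz": 0.142,"gripper": 0},
    {"x": 0,"y": 0,"z": 0,"wx": 0,"wy": 0,"wz": 0.142,"gripper": 0},
    {"x": 0,"y": 0,"z": 0,"wx": 0,"wy": 0,"wz": 0,"gripper": 0}
  ]
}}

```text
time_s: 3.05
position: [0.5018, -0.119, 0.4045]
tool_rot: [[0.997, -0.071, -0.0], [-0.071, -0.997, 0.0], [-0.0, -0.0, -1.0]]
ft_force: [-0.1, -0.6, -0.9]
grip_width: 0.0003
```

```bash
python3 - <<'E'
from h import *
import pickle
d,R=cam('wrist');cv2.imwrite('pics/w2.png',d['color']);pickle.dump(d,open('w2.pkl','wb'))
s=env.observe();print(s['position'],s['tool_rot'],s['grip_width'],s['ft_force'],s['time_s'],s['q'])
C=-R.T@np.array(d['tvec']).ravel();print(C,R.T[:,2])
E
```

```text
[ 0.50180023 -0.11900168  0.40452457] [[ 9.97761509e-01 -6.68711821e-02 -4.65519139e-04]
 [-6.68710831e-02 -9.97761599e-01  2.25166610e-04]
 [-4.79534278e-04 -1.93532807e-04 -9.99999866e-01]] 9.585461410631389e-05 [-0.10025193 -0.64613525 -0.1413231 ] 3.1 [-2.65109529e+01  1.83751939e+01  7.96885713e+01 -3.64722658e-04
  8.19658611e+01 -2.26766066e+01]
[ 0.50573599 -0.05341265  0.37320652] [-0.0209188  -0.26355406 -0.96441778]
```

View pics/w2.png

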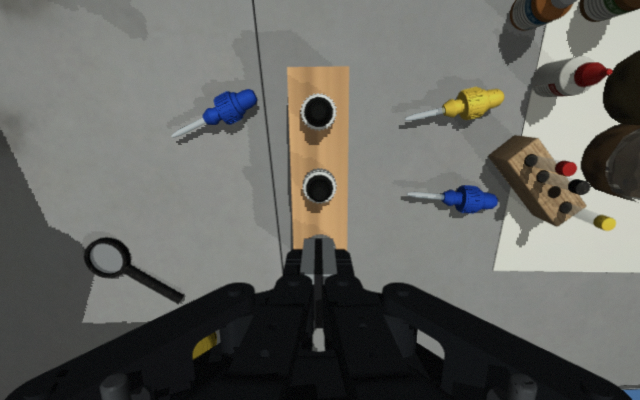

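The wrist view shows two dropper teats at (318,112) and (319,186), with the shut fingertips at (318,240) over the next one. I'll check these against the calibration.

```bash
python3 - <<'E'
from h import *
import pickle
d=pickle.load(open('w2.pkl','rb'));D=pickle.load(open('d0.pkl','rb'));t=D['top'];s=D['scene']
P=[(.507,-.053,.1),(.502,-.1184,.1),(.498,-.1835,.1),(.5018,-.119,.2315),(.5,-.119,.066)]
print(proj(d,P).round(0).tolist())
for uv in [(318,112),(319,186)]: print(atz(d,uv,.1065).round(4))
for n,w,st in[('left',(318,112),((351.5,220.),(330,221))),('mid',(319,186),((383,221.5),(356,235)))]:
  print(n,tri((d,w),(t,st[0])),tri((t,st[0]),(s,st[1])))
  print(proj(t,tri((t,st[0]),(s,st[1]))))
E
```

```text
[[320.0, 109.0], [320.0, 189.0], [320.0, 259.0], [320.0, 255.0], [318.0, 181.0]]
[ 0.505  -0.0554  0.1065]
[ 0.5016 -0.1146  0.1065]
left [ 0.50615954 -0.0540587   0.09498614] [ 0.5078955  -0.05339858  0.10000789]
[[352.00701365 219.59978146]]
mid [ 0.50194492 -0.11966676  0.08658541] [ 0.50238131 -0.11923841  0.09696805]
[[383.20023253 221.34664772]]
```

{"api": "step_arm", "payload": {
  "increments": [
    {"x": 0,"y": 0,"z": 4,"wx": 0,"wy": 0,"wz": 0,"gripper": 0},
    {"x": 0,"y": 0,"z": 4,"wx": 0,"wy": 0,"wz": 0,"gripper": 0},
    {"x": 0,"y": 0,"z": 3,"wx": 0,"wy": 0,"wz": 0,"gripper": 0},
    {"x": 0,"y": 0,"z": 0.95,"wx": 0,"wy": 0,"wz": 0,"gripper": 0},
    {"x": 0,"y": 0,"z": 0,"wx": 0,"wy": 0,"wz": 0,"gripper": 0},
    {"x": 0,"y": 0,"z": 0,"wx": 0,"wy": 0,"wz": 0,"gripper": 0}
  ]
}}

```text
time_s: 3.7
position: [0.5022, -0.1192, 0.2866]
tool_rot: [[0.998, -0.069, 0.002], [-0.069, -0.998, -0.001], [0.002, 0.001, -1.0]]
ft_force: [0.6, 0.1, 1.6]
grip_width: 0.0003
```

{"api": "step_arm", "payload": {
  "increments": [
    {"x": 0,"y": 0,"z": 0.4,"wx": 0,"wy": 0,"wz": 0,"gripper": 0},
    {"x": 0,"y": 0,"z": 0.4,"wx": 0,"wy": 0,"wz": 0,"gripper": 0},
    {"x": 0,"y": 0,"z": 0,"wx": 0,"wy": 0,"wz": 0,"gripper": 0},
    {"x": 0,"y": 0,"z": 0,"wx": 0,"wy": 0,"wz": 0,"gripper": 0}
  ]
}}

```text
time_s: 4.1
position: [0.502, -0.1191, 0.2777]
tool_rot: [[0.998, -0.07, 0.001], [-0.07, -0.998, -0.001], [0.001, 0.0, -1.0]]
ft_force: [0.3, -0.6, 1.4]
grip_width: -0.0002
```

{"api": "step_arm", "payload": {
  "increments": [
    {"x": 0,"y": 0,"z": 0.3,"wx": 0,"wy": 0,"wz": 0,"gripper": 0},
    {"x": 0,"y": 0,"z": 0,"wx": 0,"wy": 0,"wz": 0,"gripper": 0},
    {"x": 0,"y": 0,"z": 0,"wx": 0,"wy": 0,"wz": 0,"gripper": 0}
  ]
}}

```text
time_s: 4.4
position: [0.502, -0.1191, 0.2746]
tool_rot: [[0.998, -0.07, 0.001], [-0.07, -0.998, -0.001], [0.001, 0.0, -1.0]]
ft_force: [1.2, -0.6, 5.5]
grip_width: -0.0001
```

{"api": "step_arm", "payload": {
  "increments": [
    {"x": 0,"y": 0,"z": 0,"wx": 0,"wy": 0,"wz": 0,"gripper": 0},
    {"x": 0,"y": 0,"z": 0,"wx": 0,"wy": 0,"wz": 0,"gripper": 0}
  ]
}}

```text
time_s: 4.6
position: [0.502, -0.1191, 0.2746]
tool_rot: [[0.998, -0.07, 0.001], [-0.07, -0.998, -0.001], [0.001, 0.0, -1.0]]
ft_force: [1.6, 0.4, 4.6]
grip_width: 0.0001
```

{"api": "step_arm", "payload": {
  "increments": [
    {"x": 0,"y": 0,"z": 0,"wx": 0,"wy": 0,"wz": 0,"gripper": 0},
    {"x": 0,"y": 0,"z": 0,"wx": 0,"wy": 0,"wz": 0,"gripper": 0}
  ]
}}

```text
time_s: 4.8
position: [0.502, -0.1191, 0.2745]
tool_rot: [[0.998, -0.07, 0.001], [-0.07, -0.998, -0.001], [0.001, 0.0, -1.0]]
ft_force: [1.0, -0.0, 4.5]
grip_width: 0.0001
```

It gives about 4.9 N at about 5 mm, with a slope near 1.1 N/mm, so the middle teat is the sound one. Next I'll lift, open to 5 cm and come down around the collar, with the tips about 3 mm above the rack top.

{"api": "step_arm", "payload": {
  "increments": [
    {"x": 0,"y": 0,"z": -2,"wx": 0,"wy": 0,"wz": 0,"gripper": 0},
    {"x": 0,"y": 0,"z": -2,"wx": 0,"wy": 0,"wz": 0,"gripper": 5.2},
    {"x": 0,"y": 0,"z": 0,"wx": 0,"wy": 0,"wz": 0,"gripper": 5.2},
    {"x": 0,"y": 0,"z": 0,"wx": 0,"wy": 0,"wz": 0,"gripper": 5.2},
    {"x": 0,"y": 0,"z": 0,"wx": 0,"wy": 0,"wz": 0,"gripper": 5.2},
    {"x": 0,"y": 0,"z": 0,"wx": 0,"wy": 0,"wz": 0,"gripper": 5.2}
  ]
}}

```text
time_s: 5.4
position: [0.5017, -0.119, 0.3133]
tool_rot: [[0.998, -0.07, -0.002], [-0.07, -0.998, 0.001], [-0.002, -0.001, -1.0]]
ft_force: [-0.3, -0.6, 0.3]
grip_width: 0.052
```

{"api": "step_arm", "payload": {
  "increments": [
    {"x": 0,"y": 0,"z": 2,"wx": 0,"wy": 0,"wz": 0,"gripper": 5.2},
    {"x": 0,"y": 0,"z": 2,"wx": 0,"wy": 0,"wz": 0,"gripper": 5.2},
    {"x": 0,"y": 0,"z": 2,"wx": 0,"wy": 0,"wz": 0,"gripper": 5.2},
    {"x": 0,"y": 0,"z": 1.15,"wx": 0,"wy": 0,"wz": 0,"gripper": 5.2},
    {"x": 0,"y": 0,"z": 0,"wx": 0,"wy": 0,"wz": 0,"gripper": 5.2},
    {"x": 0,"y": 0,"z": 0,"wx": 0,"wy": 0,"wz": 0,"gripper": 5.2}
  ]
}}

```text
time_s: 6.0
position: [0.502, -0.1191, 0.2431]
tool_rot: [[0.998, -0.07, 0.0], [-0.07, -0.998, -0.0], [0.0, 0.0, -1.0]]
ft_force: [0.0, -0.0, 0.5]
grip_width: 0.0522
```

{"api": "step_arm", "payload": {
  "newtons": 60,
  "increments": [
    {"x": 0,"y": 0,"z": 0,"wx": 0,"wy": 0,"wz": 0,"gripper": 0},
    {"x": 0,"y": 0,"z": 0,"wx": 0,"wy": 0,"wz": 0,"gripper": 0},
    {"x": 0,"y": 0,"z": 0,"wx": 0,"wy": 0,"wz": 0,"gripper": 0},
    {"x": 0,"y": 0,"z": 0,"wx": 0,"wy": 0,"wz": 0,"gripper": 0},
    {"x": 0,"y": 0,"z": 0,"wx": 0,"wy": 0,"wz": 0,"gripper": 0},
    {"x": 0,"y": 0,"z": 0,"wx": 0,"wy": 0,"wz": 0,"gripper": 0}
  ]
}}

```text
time_s: 6.6
position: [0.5019, -0.119, 0.2439]
tool_rot: [[0.998, -0.07, 0.002], [-0.07, -0.998, -0.001], [0.002, 0.001, -1.0]]
ft_force: [-1.1, 0.4, 4.6]
grip_width: 0.0275
```

{"api": "step_arm", "payload": {
  "increments": [
    {"x": 0,"y": 0,"z": -2,"wx": 0,"wy": 0,"wz": 0,"gripper": 0},
    {"x": 0,"y": 0,"z": -2.5,"wx": 0,"wy": 0,"wz": 0,"gripper": 0},
    {"x": 0,"y": 0,"z": -2.5,"wx": 0,"wy": 0,"wz": 0,"gripper": 0},
    {"x": 0,"y": 0,"z": -2.5,"wx": 0,"wy": 0,"wz": 0,"gripper": 0},
    {"x": 0,"y": 0,"z": -2.5,"wx": 0,"wy": 0,"wz": 0,"gripper": 0},
    {"x": 0,"y": 0,"z": 0,"wx": 0,"wy": 0,"wz": 0,"gripper": 0}
  ]
}}

```text
time_s: 7.2
position: [0.5019, -0.119, 0.3663]
tool_rot: [[0.998, -0.07, 0.006], [-0.07, -0.998, -0.003], [0.007, 0.003, -1.0]]
ft_force: [-0.3, 0.1, -1.1]
grip_width: 0.0273
```

```bash
python3 - <<'E'
from h import *
import pickle
D=pickle.load(open('d0.pkl','rb'));t=D['top'];s=D['scene']
print(atz(t,(243.3,202.3),.084),atz(s,(254.5,181.8),.084),tri((t,(243.3,202.3)),(s,(254.5,181.8))))
E
```

```text
[0.55315785 0.17839384 0.084     ] [0.54879007 0.17648158 0.084     ] [0.5532193  0.179679   0.07972608]
```

{"api": "step_arm", "payload": {
  "increments": [
    {"x": 0.52,"y": -4.32,"z": 0,"wx": 0,"wy": 0,"wz": 0,"gripper": 0},
    {"x": 0.52,"y": -4.32,"z": 0,"wx": 0,"wy": 0,"wz": 0,"gripper": 0},
    {"x": 0.52,"y": -4.32,"z": 0,"wx": 0,"wy": 0,"wz": 0,"gripper": 0},
    {"x": 0.52,"y": -4.32,"z": 0,"wx": 0,"wy": 0,"wz": 0,"gripper": 0},
    {"x": 0.52,"y": -4.32,"z": 0,"wx": 0,"wy": 0,"wz": 0,"gripper": 0},
    {"x": 0.52,"y": -4.32,"z": 0,"wx": 0,"wy": 0,"wz": 0,"gripper": 0},
    {"x": 0,"y": 0,"z": 0,"wx": 0,"wy": 0,"wz": 0,"gripper": 0},
    {"x": 0,"y": 0,"z": 0,"wx": 0,"wy": 0,"wz": 0,"gripper": 0},
    {"x": 0,"y": 0,"z": 0,"wx": 0,"wy": 0,"wz": 0,"gripper": 0}
  ]
}}

```text
time_s: 8.1
position: [0.551, 0.1366, 0.3624]
tool_rot: [[0.997, -0.071, -0.001], [-0.071, -0.997, -0.0], [-0.001, 0.0, -1.0]]
ft_force: [0.2, -0.4, -0.1]
grip_width: 0.0273
```

```bash
python3 - <<'E'
from h import *
import pickle
d,R=cam('wrist');pickle.dump(d,open('w3.pkl','wb'));t,_=cam('top')
s=env.observe();print(s['position'],s['tool_rot'],s['time_s'])
print(proj(d,(.551,.1775,.084)))
a=d['color']; b=cv2.resize(a[60:360,200:500],None,fx=2,fy=2,interpolation=cv2.INTER_CUBIC);cv2.imwrite('pics/w3.png',b)
E
```

```text
[0.55104995 0.13626543 0.36263918] [[ 9.97436250e-01 -7.15600847e-02 -2.84547045e-04]
 [-7.15601170e-02 -9.97436283e-01 -1.05063597e-04]
 [-2.76299187e-04  1.25156460e-04 -9.99999954e-01]] 8.2
[[316.00463408 143.90607301]]
```

View pics/w3.png

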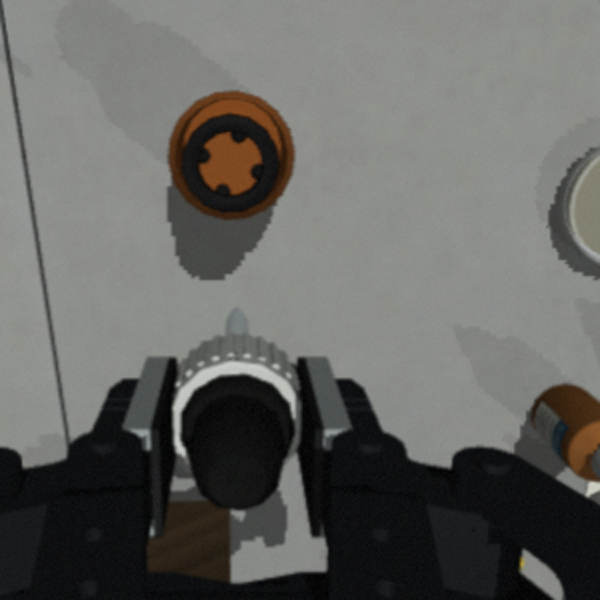

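The picture shows the open mouth ring at crop (231,162), which is full (315.5,141), with its four pads visible. The held dropper has its collar at crop (237,420) and its tube tip at about (237,310).

```bash
python3 - <<'E'
from h import *
import pickle
d=pickle.load(open('w3.pkl','rb'))
m=atz(d,(315.5,141),.084);print('mouth',m)
x,y,u=.551,.1363,.3626-.1779
for n,dz in dict(teattop=40.5,coltop=18,under=0,tip=-60).items():print(n,((proj(d,(x,y,u+dz/1000))[0]-[200,60])*2).round(0))
E
```

```text
mouth [0.55078128 0.17965184 0.084     ]
teattop [242. 476.]
coltop [241. 418.]
under [241. 383.]
tip [240. 307.]
```

{"api": "step_arm", "payload": {
  "increments": [
    {"x": -0.13,"y": -2.13,"z": 0,"wx": 0,"wy": 0,"wz": 0,"gripper": 0},
    {"x": -0.13,"y": -2.13,"z": 0,"wx": 0,"wy": 0,"wz": 0,"gripper": 0},
    {"x": 0,"y": 0,"z": 1.5,"wx": 0,"wy": 0,"wz": 0,"gripper": 0},
    {"x": 0,"y": 0,"z": 1.5,"wx": 0,"wy": 0,"wz": 0,"gripper": 0},
    {"x": 0,"y": 0,"z": 0,"wx": 0,"wy": 0,"wz": 0,"gripper": 0},
    {"x": 0,"y": 0,"z": 0,"wx": 0,"wy": 0,"wz": 0,"gripper": 0}
  ]
}}

```text
time_s: 8.8
position: [0.5517, 0.1793, 0.3332]
tool_rot: [[0.997, -0.071, 0.0], [-0.071, -0.997, -0.0], [0.0, -0.0, -1.0]]
ft_force: [1.2, -0.2, 1.0]
grip_width: 0.0272
```

```bash
python3 - <<'E'
from h import *
import pickle
d,R=cam('wrist');s,_=cam('scene');pickle.dump((d,s),open('w4.pkl','wb'))
o=env.observe();p=o['position'];print(p,o['time_s'])
a=cv2.resize(d['color'][130:380,215:405],None,fx=2.2,fy=2.2,interpolation=cv2.INTER_CUBIC)
P=proj(s,[(p[0],p[1],.094),(.5515,.179,.084)]);print(P)
b=cv2.resize(s['color'][110:230,205:295],None,fx=3.8,fy=3.8,interpolation=cv2.INTER_CUBIC)
h=max(a.shape[0],b.shape[0]);f=lambda i:cv2.copyMakeBorder(i,0,h-i.shape[0],0,0,cv2.BORDER_CONSTANT)
cv2.imwrite('pics/w4.png',np.hstack([f(a),f(b)]));print(a.shape)
print('wrist crop pred tip,mouth',(proj(d,[(p[0],p[1],p[2]-.1779-.06),(.5515,.179,.084)])-[215,130])*2.2)
E
```

```text
[0.55166274 0.17955711 0.33366163] 8.9
[[253.75518332 177.35592511]
 [254.3584047  180.84222116]]
(550, 418, 3)
wrist crop pred tip,mouth [[230.17211183 182.27604206]
 [229.66637309 172.64106965]]
```

View pics/w4.png

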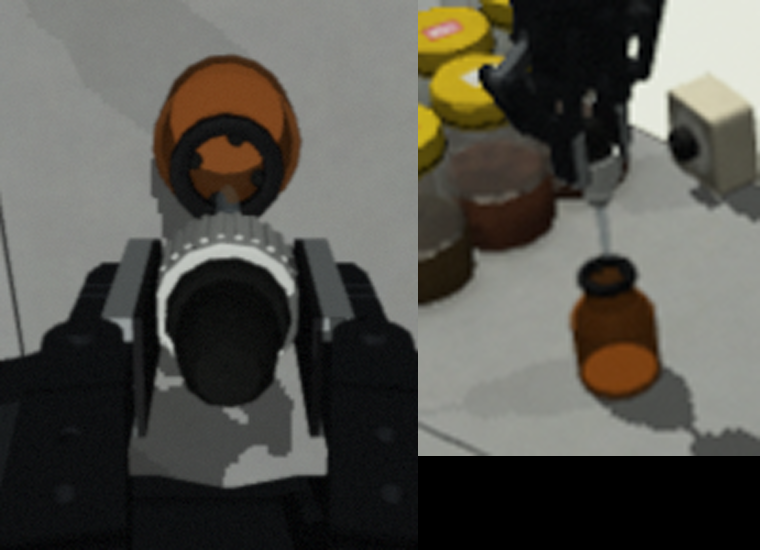

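The tube tip stands over the mouth: in the wrist crop the tip is at (227,187) and the ring centre at (227,169), in the scene crop the tip is at (604,252) and the mouth at (607,271). I'll nudge 0.5 mm in y and descend.

{"api": "step_arm", "payload": {
  "increments": [
    {"x": 0,"y": -0.06,"z": 1,"wx": 0,"wy": 0,"wz": 0,"gripper": 0},
    {"x": 0,"y": 0,"z": 1.5,"wx": 0,"wy": 0,"wz": 0,"gripper": 0},
    {"x": 0,"y": 0,"z": 1.5,"wx": 0,"wy": 0,"wz": 0,"gripper": 0},
    {"x": 0,"y": 0,"z": 1,"wx": 0,"wy": 0,"wz": 0,"gripper": 0},
    {"x": 0,"y": 0,"z": 0,"wx": 0,"wy": 0,"wz": 0,"gripper": 0},
    {"x": 0,"y": 0,"z": 0,"wx": 0,"wy": 0,"wz": 0,"gripper": 0}
  ]
}}

```text
time_s: 9.5
position: [0.5517, 0.1807, 0.283]
tool_rot: [[0.998, -0.07, 0.0], [-0.07, -0.998, 0.0], [0.0, -0.0, -1.0]]
ft_force: [-0.2, -0.7, 0.3]
grip_width: 0.0275
```

{"api": "step_arm", "payload": {
  "increments": [
    {"x": 0,"y": 0,"z": 0.4,"wx": 0,"wy": 0,"wz": 0,"gripper": 0},
    {"x": 0,"y": 0,"z": 0.4,"wx": 0,"wy": 0,"wz": 0,"gripper": 0},
    {"x": 0,"y": 0,"z": 0,"wx": 0,"wy": 0,"wz": 0,"gripper": 0},
    {"x": 0,"y": 0,"z": 0,"wx": 0,"wy": 0,"wz": 0,"gripper": 0}
  ]
}}

```text
time_s: 9.9
position: [0.5515, 0.1807, 0.2747]
tool_rot: [[0.998, -0.07, -0.0], [-0.07, -0.998, 0.0], [-0.0, -0.0, -1.0]]
ft_force: [0.7, 0.2, -0.0]
grip_width: 0.0276
```

{"api": "step_arm", "payload": {
  "increments": [
    {"x": 0,"y": 0,"z": 0.25,"wx": 0,"wy": 0,"wz": 0,"gripper": 0},
    {"x": 0,"y": 0,"z": 0.25,"wx": 0,"wy": 0,"wz": 0,"gripper": 0},
    {"x": 0,"y": 0,"z": 0,"wx": 0,"wy": 0,"wz": 0,"gripper": 0}
  ]
}}

```text
time_s: 10.2
position: [0.5515, 0.1807, 0.2695]
tool_rot: [[0.998, -0.07, 0.0], [-0.07, -0.998, 0.0], [0.0, -0.0, -1.0]]
ft_force: [0.9, 0.2, -1.3]
grip_width: 0.0274
```

{"api": "step_arm", "payload": {
  "increments": [
    {"x": 0,"y": 0,"z": 0.2,"wx": 0,"wy": 0,"wz": 0,"gripper": 0},
    {"x": 0,"y": 0,"z": 0.2,"wx": 0,"wy": 0,"wz": 0,"gripper": 0},
    {"x": 0,"y": 0,"z": 0,"wx": 0,"wy": 0,"wz": 0,"gripper": 0}
  ]
}}

```text
time_s: 10.5
position: [0.5513, 0.1806, 0.265]
tool_rot: [[0.998, -0.07, -0.002], [-0.07, -0.998, -0.0], [-0.002, 0.0, -1.0]]
ft_force: [-0.1, -0.9, -3.7]
grip_width: 0.0275
```

{"api": "step_arm", "payload": {
  "increments": [
    {"x": 0,"y": 0,"z": 0.15,"wx": 0,"wy": 0,"wz": 0,"gripper": 0},
    {"x": 0,"y": 0,"z": 0.15,"wx": 0,"wy": 0,"wz": 0,"gripper": 0},
    {"x": 0,"y": 0,"z": 0,"wx": 0,"wy": 0,"wz": 0,"gripper": 0}
  ]
}}

```text
time_s: 10.8
position: [0.5514, 0.1806, 0.2625]
tool_rot: [[0.998, -0.07, -0.001], [-0.07, -0.998, -0.0], [-0.001, 0.0, -1.0]]
ft_force: [-0.4, -0.5, 0.2]
grip_width: 0.0276
```

{"api": "step_arm", "payload": {
  "increments": [
    {"x": 0,"y": 0,"z": 0.1,"wx": 0,"wy": 0,"wz": 0,"gripper": 0},
    {"x": 0,"y": 0,"z": 0,"wx": 0,"wy": 0,"wz": 0,"gripper": 0},
    {"x": 0,"y": 0,"z": 0,"wx": 0,"wy": 0,"wz": 0,"gripper": 0}
  ]
}}

```text
time_s: 11.1
position: [0.5515, 0.1807, 0.2619]
tool_rot: [[0.998, -0.07, 0.0], [-0.07, -0.998, 0.0], [0.0, -0.0, -1.0]]
ft_force: [-0.7, -0.1, 1.6]
grip_width: 0.0276
```

{"api": "step_arm", "payload": {
  "increments": [
    {"x": 0,"y": 0,"z": 0.1,"wx": 0,"wy": 0,"wz": 0,"gripper": 0},
    {"x": 0,"y": 0,"z": 0,"wx": 0,"wy": 0,"wz": 0,"gripper": 0},
    {"x": 0,"y": 0,"z": 0,"wx": 0,"wy": 0,"wz": 0,"gripper": 0}
  ]
}}

```text
time_s: 11.4
position: [0.5515, 0.1807, 0.2618]
tool_rot: [[0.998, -0.07, 0.001], [-0.07, -0.998, 0.0], [0.001, -0.0, -1.0]]
ft_force: [-3.0, -0.1, 9.3]
grip_width: 0.0273
```

It stops hard at TCP z 0.2618 (expected 0.2619) with 9 N, so it's seated. I'll release, lift and shut the jaws.

{"api": "step_arm", "payload": {
  "increments": [
    {"x": 0,"y": 0,"z": -0.1,"wx": 0,"wy": 0,"wz": 0,"gripper": 5.2},
    {"x": 0,"y": 0,"z": 0,"wx": 0,"wy": 0,"wz": 0,"gripper": 5.2},
    {"x": 0,"y": 0,"z": 0,"wx": 0,"wy": 0,"wz": 0,"gripper": 5.2},
    {"x": 0,"y": 0,"z": 0,"wx": 0,"wy": 0,"wz": 0,"gripper": 5.2},
    {"x": 0,"y": 0,"z": 0,"wx": 0,"wy": 0,"wz": 0,"gripper": 5.2},
    {"x": 0,"y": 0,"z": -1.5,"wx": 0,"wy": 0,"wz": 0,"gripper": 5.2},
    {"x": 0,"y": 0,"z": -2.5,"wx": 0,"wy": 0,"wz": 0,"gripper": 5.2},
    {"x": 0,"y": 0,"z": -2.5,"wx": 0,"wy": 0,"wz": 0,"gripper": 5.2},
    {"x": 0,"y": 0,"z": -2,"wx": 0,"wy": 0,"wz": 0,"gripper": 0},
    {"x": 0,"y": 0,"z": 0,"wx": 0,"wy": 0,"wz": 0,"gripper": 0},
    {"x": 0,"y": 0,"z": 0,"wx": 0,"wy": 0,"wz": 0,"gripper": 0},
    {"x": 0,"y": 0,"z": 0,"wx": 0,"wy": 0,"wz": 0,"gripper": 0},
    {"x": 0,"y": 0,"z": 0,"wx": 0,"wy": 0,"wz": 0,"gripper": 0}
  ]
}}

```text
time_s: 12.7
position: [0.5515, 0.1806, 0.3455]
tool_rot: [[0.998, -0.07, -0.002], [-0.07, -0.998, -0.0], [-0.002, 0.0, -1.0]]
ft_force: [0.7, -0.6, 0.1]
grip_width: -0.0005
```

```bash
python3 - <<'E'
from h import *
d,R=cam('wrist');s,_=cam('scene')
o=env.observe();p=o['position'];print(p,o['time_s'],o['ft_force'],o['grip_width'])
a=cv2.resize(d['color'][60:310,215:405],None,fx=2.2,fy=2.2,interpolation=cv2.INTER_CUBIC)
b=cv2.resize(s['color'][110:230,205:295],None,fx=3.8,fy=3.8,interpolation=cv2.INTER_CUBIC)
h=max(a.shape[0],b.shape[0]);f=lambda i:cv2.copyMakeBorder(i,0,h-i.shape[0],0,0,cv2.BORDER_CONSTANT)
cv2.imwrite('pics/w5.png',np.hstack([f(a),f(b)]))
P=[(.5515,.1807,.1245),(.5515,.1807,.102),(.5515,.1807,.084)]
print('wrist',(proj(d,P)-[215,60])*2.2,'scene',(proj(s,P)-[205,110])*3.8+[418,0])
E
```

```text
[0.55153283 0.18066657 0.34595273] 12.8 [-0.39628274  0.16371003 -0.46676429] -0.0002732001913720755
wrist [[232.27002615 354.41845341]
 [232.0081073  330.34581248]
 [231.83289349 314.23187087]] scene [[596.19227403 215.54248196]
 [600.22013821 245.15673162]
 [603.37620707 268.33547372]]
```

View pics/w5.png

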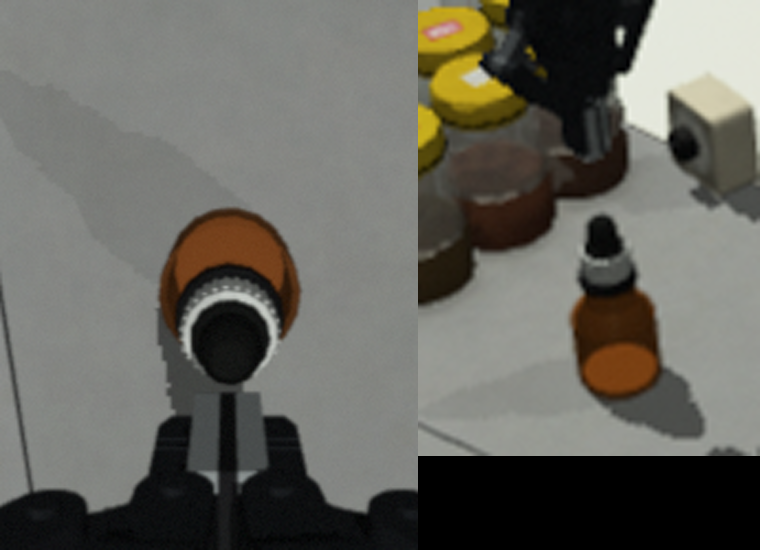

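The dropper is seated upright in the neck: in the wrist crop the collar is at (230,335) on the ring, and in the scene crop the teat is at (600,225) above the collar. Now the proving squeeze.

{"api": "step_arm", "payload": {
  "increments": [
    {"x": 0,"y": 0,"z": 2,"wx": 0,"wy": 0,"wz": 0,"gripper": 0},
    {"x": 0,"y": 0,"z": 2,"wx": 0,"wy": 0,"wz": 0,"gripper": 0},
    {"x": 0,"y": 0,"z": 0.8,"wx": 0,"wy": 0,"wz": 0,"gripper": 0},
    {"x": 0,"y": 0,"z": 0.3,"wx": 0,"wy": 0,"wz": 0,"gripper": 0},
    {"x": 0,"y": 0,"z": 0,"wx": 0,"wy": 0,"wz": 0,"gripper": 0},
    {"x": 0,"y": 0,"z": 0,"wx": 0,"wy": 0,"wz": 0,"gripper": 0}
  ]
}}

```text
time_s: 13.4
position: [0.5516, 0.1807, 0.2966]
tool_rot: [[0.998, -0.07, 0.002], [-0.07, -0.998, 0.0], [0.002, -0.0, -1.0]]
ft_force: [-1.1, -0.1, 2.0]
grip_width: -0.0001
```

{"api": "step_arm", "payload": {
  "increments": [
    {"x": 0,"y": 0,"z": 0.2,"wx": 0,"wy": 0,"wz": 0,"gripper": 0},
    {"x": 0,"y": 0,"z": 0,"wx": 0,"wy": 0,"wz": 0,"gripper": 0},
    {"x": 0,"y": 0,"z": 0,"wx": 0,"wy": 0,"wz": 0,"gripper": 0},
    {"x": 0,"y": 0,"z": 0,"wx": 0,"wy": 0,"wz": 0,"gripper": 0}
  ]
}}

```text
time_s: 13.8
position: [0.5515, 0.1807, 0.294]
tool_rot: [[0.998, -0.07, 0.0], [-0.07, -0.998, 0.0], [0.0, -0.0, -1.0]]
ft_force: [-2.2, -0.4, 3.5]
grip_width: -0.0003
```

{"api": "step_arm", "payload": {
  "increments": [
    {"x": 0,"y": 0,"z": 0,"wx": 0,"wy": 0,"wz": 0,"gripper": 0},
    {"x": 0,"y": 0,"z": 0,"wx": 0,"wy": 0,"wz": 0,"gripper": 0}
  ]
}}

```text
time_s: 14.0
position: [0.5515, 0.1806, 0.2938]
tool_rot: [[0.998, -0.07, 0.0], [-0.07, -0.998, 0.0], [0.0, -0.0, -1.0]]
ft_force: [-1.8, -0.7, 4.3]
grip_width: -0.0002
```

{"api": "step_arm", "payload": {
  "increments": [
    {"x": 0,"y": 0,"z": 0.13,"wx": 0,"wy": 0,"wz": 0,"gripper": 0},
    {"x": 0,"y": 0,"z": 0,"wx": 0,"wy": 0,"wz": 0,"gripper": 0},
    {"x": 0,"y": 0,"z": 0,"wx": 0,"wy": 0,"wz": 0,"gripper": 0},
    {"x": 0,"y": 0,"z": 0,"wx": 0,"wy": 0,"wz": 0,"gripper": 0}
  ]
}}

```text
time_s: 14.4
position: [0.5515, 0.1807, 0.2925]
tool_rot: [[0.998, -0.07, 0.0], [-0.07, -0.998, 0.0], [0.0, -0.0, -1.0]]
ft_force: [-1.8, -0.2, 5.8]
grip_width: -0.0003
```

{"api": "step_arm", "payload": {
  "increments": [
    {"x": 0,"y": 0,"z": 0,"wx": 0,"wy": 0,"wz": 0,"gripper": 0},
    {"x": 0,"y": 0,"z": 0,"wx": 0,"wy": 0,"wz": 0,"gripper": 0}
  ]
}}

```text
time_s: 14.6
position: [0.5515, 0.1807, 0.2925]
tool_rot: [[0.998, -0.07, 0.0], [-0.07, -0.998, 0.0], [0.0, -0.0, -1.0]]
ft_force: [-1.5, 0.2, 5.2]
grip_width: 0.0001
```

{"api": "step_arm", "payload": {
  "increments": [
    {"x": 0,"y": 0,"z": -1,"wx": 0,"wy": 0,"wz": 0,"gripper": 0},
    {"x": 0,"y": 0,"z": -3,"wx": 0,"wy": 0,"wz": 0,"gripper": 0},
    {"x": 0,"y": 0,"z": -4,"wx": 0,"wy": 0,"wz": 0,"gripper": 0},
    {"x": 0,"y": 0,"z": -3,"wx": 0,"wy": 0,"wz": 0,"gripper": 0},
    {"x": 0,"y": 0,"z": 0,"wx": 0,"wy": 0,"wz": 0,"gripper": 0},
    {"x": 0,"y": 0,"z": 0,"wx": 0,"wy": 0,"wz": 0,"gripper": 0}
  ]
}}

```text
time_s: 15.2
position: [0.5514, 0.1806, 0.4025]
tool_rot: [[0.998, -0.07, 0.001], [-0.07, -0.998, 0.0], [0.001, -0.0, -1.0]]
ft_force: [-0.4, -0.6, -1.2]
grip_width: 0.0001
```

```bash
python3 - <<'E'
from h import *
d,R=cam('wrist');s,_=cam('scene')
o=env.observe();print(o['position'],o['time_s'],o['ft_force'])
a=cv2.resize(d['color'][60:310,215:405],None,fx=1.6,fy=1.6,interpolation=cv2.INTER_CUBIC)
b=cv2.resize(s['color'][130:310,205:435],None,fx=2.1,fy=2.1,interpolation=cv2.INTER_CUBIC)
h=max(a.shape[0],b.shape[0]);f=lambda i:cv2.copyMakeBorder(i,0,h-i.shape[0],0,0,cv2.BORDER_CONSTANT)
cv2.imwrite('pics/w6.png',np.hstack([f(a),f(b)]))
E
```

```text
[0.55144009 0.18061722 0.40112612] 15.3 [-0.44325269  0.76674683  0.03742153]
```

View pics/w6.png

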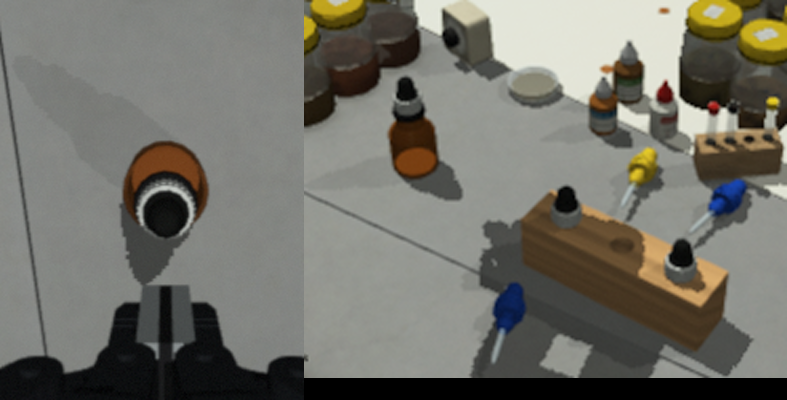

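The dropper sits upright in the bottle (scene crop (407,115)). The other two stand in the rack at (565,205) and (680,262), and the bystanders are in place. Handing in.

```bash
python3 -c "
from rig import env
print(env.close_job())"
```

```text
the job is handed in; nothing more can be done
None
```

The job is handed in at about 15 s of the 69 s allowed; no verdict was reported.

- **Finding the sound teat:** I pressed the middle dropper first. It pushed back with about 4.9 N at about 5 mm, roughly 1.1 N per mm, so it is the sound one. I did not press the other two.
- **Seating it:** I took it by its collar and pushed it into the amber bottle's neck. It stopped hard at TCP z 0.2618 m (expected 0.2619) with about 9 N.
- **Proving it there:** squeezed by about 5 mm in the bottle, the teat pushed back with 5.2 to 5.8 N.

**Last checks:** The final pictures show the collar down on the mouth and the bottle upright. The other two droppers stand in the rack, the dish, dropper bottles and tube stand look untouched, and the gripper is clear above.

**Disagreements:**
- The gripper read 27.5 mm on the 30 mm collar, and the wrist force dipped to about −3.7 N as the plug snapped in; neither caused trouble.
- The free-standing blue and yellow look-alikes looked upright in the first picture but were leaning in the wrist view before I touched anything. They lean the same way at the end. The arm did not go near them.

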